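Turn over the status flag of the filled rack

ROBOT

A 7-joint arm with a two-finger parallel gripper is mounted at the origin on a cart in front of the work surface, level with it; the furniture and walls round the work are solid. World frame = base frame: x ahead of the robot, y to its left, z up, the work surface at z = 0. Lengths are in m, angles in rad, forces in N, time in s.
With the tool pointing down it reaches from about 0.4 to 0.9 m from the base axis. Payload 5.5 kg.
Tool frame: the origin (TCP) lies at the very end of the fingers, on their centre line; the grasp point (between the pads) lies arm.pinch_z behind it (arm.pinch_z is the distance from the TCP to the grasp point, in m); x points along the fingers, z is the direction in which the jaws open and shut, and the axes are right-handed (so a half turn about x gives the same grasp; the last joint's range is limited). The gripper opens to 85 mm and grips with 20 to 120 N. Pads are 22 mm wide; open, the fingers measure 114 mm over their backs; the gripper's body (76 mm by 85 mm) begins 54 mm behind the grasp point. The pads swing forward as they close: fully open they stand 13 mm farther back than shut.
Start: joints at [-0.863, 0.501, -0.427, 1.55, 0.221, 1.138, -0.21], TCP at [0.28, 0.587, 0.193] pointing down, gripper open.
Joint ranges: [-2.88, 2.88], [-0.31, 2.03], [-1.54, 1.56], [0.2, 2.42], [-1.41, 4.55], [0.19, 2.02], [-2.57, 2.57]. Speed limits (rad/s): [2.57, 2.57, 3.14, 3.14, 3.14, 3.14, 3.14].

INTERFACE

Orientations are given as [roll, pitch, yaw] about the fixed x, y, z axes, in that order (R = Rz(yaw) Ry(pitch) Rx(roll)).
In Python, from station import arm, grab_frame, camera_model gives the robot as it stands.
- The arm moves only by the tool arm_command, never from a script. Its argument "steps" is one flat list of numbers, 5 for each row, row after row: the finger opening in mm, from 0 to 85.4, then the shift along the world's x, y, z in mm, then the turn about the world's z in rad. In form: [fingers, tx, ty, tz, turn, fingers, tx, ty, tz, turn, ...]. A call has 1 to 12 rows; each row shifts and turns the commanded pose from where the row before left it; what a row does not reach is not made up. A row lasts 1/8 s, in which the tool goes at most 62.5 mm and 10.7 degrees, less where a joint would pass 70% of its speed; a pose out of reach is approached as far as the arm can. A call with a gripper value outside its range is refused whole. The fingers move at their own pace and stop on an object; "force" is the grip in N (left out, the last holds). Time passes only in rows, so rows that do not move let the fingers close. It gives the time, the measured TCP pose, the force and the opening at its end, in the units of the state.
- arm.sense(): the state, without advancing time (a new reading comes with each control period).
- grab_frame(name): name is "scene" or "side" or "wrist"; returns (picture, depth): 480x640x3 uint8, red, green, blue; 480x640 float32, m along the optical axis (not along the pixel's ray), 0 where there is no reading.
- camera_model(name): a dict with "intrinsics" (3x3 intrinsics, pixels), "k1" (the pictures are not rectified: a ray, as slopes to the right and down, at radius r is drawn at 1 + k1 r^2 times it, then the intrinsics apply), "R" (3x3) and "t" (3): a world point X has camera coordinates R X + t; the wrist camera has in their place "hand_eye" (4x4, takes a point from camera to tool coordinates, whose origin is the TCP and whose axes are the tool frame's). Camera axes: x right, y down, z forward; pixel columns grow to the right and rows downward; lengths in m; the calibration is good to about 2 mm. A picture is of the moment at which its call begins: read the wrist's pose just before it. camera_model takes no time and is no camera call.
- arm.hand_in(): hands the job in, once; it reports no verdict.
The state is a dict: "t": time; "q": joint angles; "qvel": joint speeds; "tau": joint torques, N m; "position": TCP position; "ee_rot": TCP orientation; "force": force on the tool from outside, world axes, zero at the start; "ft_torque": the same for the moment, N m; "width": finger opening in m.
Only numpy, scipy, OpenCV 4.12 (cv2) and the standard library are available. Lean on these libraries where they do the work, as an engineer would, in place of code of your own. Each camera call takes 0.05 s, during which the arm holds its last target.

TASK

Two tube racks each have a hinged status flag standing in front of them. Turn over the flag in front of the rack that holds tubes (its short thumb tail, pressed down, raises the blade): push the blade gently with the fingertips over its axle and press it down level on the other side, so that the face with the ring is up. Do it by pushing alone, without taking the flag between the fingers; do not turn the other flag, and leave the racks, tubes, pen and beaker where they are.

Things in the scene. Friction and masses are not known exactly. Their poses are not given: they have to be found in the camera images.
- stand_tubes: Fixed flag stand in front of the rack that holds tubes. Origin: middle of the underside of its 115 x 120 x 10 mm base, on the bench; x runs along the flag's axle, away from the robot (turned by the stand's yaw), y to the left. The axle is level, 100 mm up, carried by one rear post (x over 32 mm, 114 mm high; stop bar 130 mm wide, pins forward to x = 6 mm); the front is open.
- flag_tubes (a joint): Turn of the flag to be turned over: 0 = blade level to the stand's left (+y), two raised bars up; 1.57 = upright; 3.14 = level to the right (-y), raised ring up; stops at 0 and 3.14. Starts at 0 to 0.15. Pressing the tail down raises the blade. The stiff hinge (0.06 N m, 2 to 3 N at the tail) stays where it is left.
- flag_tubes_pivot (a point): Point on that flag's axle, 100 mm above the bench, 26 mm in front of the stand's middle, at the middle of the tail's width. The hub round it is 20 mm across.
- flag_tubes_edge (a point): Middle of the free edge of that flag's broad blade (white, 6 mm thick, 68 mm wide: stand x = -48 to +20 mm; the edge 85 mm from the axle); the point is at stand x = -26 mm and moves with the flag.
- flag_tubes_tail (a point): Middle of the end of that flag's short thumb tail (6 mm thick, 44 mm wide: stand x = -48 to -4 mm; 50 mm long from the axle), opposite the blade and in its plane; moves with the flag.
- stand_empty: The same stand in front of the rack without tubes; axes as for stand_tubes.
- flag_empty (a joint): Turn of its flag, built alike; starts at 0 to 0.15 and is to be left there.
- rack_tubes: Loose open grid tube rack, 46 x 131 x 55 mm, about 115 mm behind stand_tubes, with four capped tubes in it (tops 91 mm above the bench). Origin at the centre of its underside.
- rack_empty: Loose tube rack of the same kind, no tubes, about 115 mm behind stand_empty. Origin at the centre of its underside.
- marker: Loose marker pen, 135 x 17 x 16 mm, lying between the stands. Origin at the centre of its underside.
- beaker: Loose white beaker, 65 mm across, 80 mm tall, between the racks. Origin at the centre of its underside.
- tube_0: Loose capped tube, 16 mm across, 87 mm long, upright in rack_tubes. Origin at its bottom end.
- tube_1: Loose capped tube, 16 mm across, 87 mm long, upright in rack_tubes. Origin at its bottom end.
- tube_2: Loose capped tube, 16 mm across, 87 mm long, upright in rack_tubes. Origin at its bottom end.
- tube_3: Loose capped tube, 16 mm across, 87 mm long, upright in rack_tubes. Origin at its bottom end.
Mind the look-alikes: they are no part of the job. Leave any pink look-alike of the stand_tubes alone.

How it is judged:
At the end, for the whole second after the job is handed in: The flag of the rack with tubes lies turned over, at 3.0 rad or more (within 8 degrees of level), at rest; the other flag is still below 0.3 rad; racks, tubes, pen and beaker are within 20 mm of where they started (value of joint flag_tubes above 3 rad and velocity of joint flag_tubes below 0.1 rad/s and value of joint flag_empty below 0.3 rad and distance of each of rack_tubes, rack_empty, tube_0, tube_1, tube_2, tube_3, marker, beaker from where it was at the start of the episode below 0.02 m); the robot touches nothing.
It fails at once if the other flag is turned (value of joint flag_empty above 0.3 rad).
It fails at once if the flag or its stand is pressed or squeezed with more than 35 N (contact force between the fingers and stand_tubes above 35 N).
It fails at once if a rack, a tube, the pen or the beaker is lifted or shifted by more than 20 mm (distance of any of rack_tubes, rack_empty, tube_0, tube_1, tube_2, tube_3, marker, beaker from where it was at the start of the episode above 0.02 m).
It fails at once if the flag is held between the fingers (the grasp point lies inside its plate while the fingers touch it) (x of the grasp point in the frame of flag_tubes_edge between -0.024 and 0.048 m and y of the grasp point in the frame of flag_tubes_edge between -0.137 and 0.003 m and z of the grasp point in the frame of flag_tubes_edge between -0.006 and 0.006 m and contact force between the fingers and stand_tubes above 0.5 N).
It also fails if it takes over 48 s, if anything falls off the work surface, if the arm or the gripper's body presses on something with over 40 N, if the wrist force passes 120 N, or if a joint passes its speed limit or range.

## Working session

There is one attempt and no reset: what is moved stays moved. The work goes in short steps, Python scripts to look and compute and a tool call to move; the robot and the scene stay as the last step left them, time stands still between calls to the robot, and variables do not carry over. Pictures are saved under pics/ and viewed, and the job is handed in when it is done.

Besides the shell and the picture viewer there is one more tool, called after "Emit:" by a JSON object that holds its "api" and its "payload". arm_command: Moves the arm, as the interface text tells. Its arguments: {"type":"object","properties":{"steps":{"type":"array","items":{"type":"number"}},"force":{"type":"number"}},"required":["steps"]}

```bash
mkdir -p pics; cat > h.py <<'E'
import numpy as np,cv2
from station import arm,grab_frame,camera_model
def pts(name,depth,st=None):
    m=camera_model(name);K=np.array(m["intrinsics"]);k1=m["k1"]
    v,u=np.mgrid[0:480,0:640].astype(float)
    d=np.array([k1,0,0,0,0.])
    n=cv2.undistortPoints(np.stack([u.ravel(),v.ravel()],1)[:,None],K,d)[:,0]
    C=np.c_[n,np.ones(len(n))]*depth.reshape(-1,1)
    if "R" in m:
        R=np.array(m["R"]);t=np.array(m["t"]);W=(C-t)@R
    else:
        from scipy.spatial.transform import Rotation as Ro
        T=np.array(m["hand_eye"]);P=C@T[:3,:3].T+T[:3,3]
        W=P@Ro.from_euler('xyz',st["ee_rot"]).as_matrix().T+np.array(st["position"])
    W[depth.ravel()==0]=np.nan
    return W.reshape(480,640,3)
E
python3 - <<'E'
from h import *
s=arm.sense();print(s, arm.pinch_z)
for n in("scene","side","wrist"):
    p,d=grab_frame(n);cv2.imwrite(f"pics/{n}0.png",p[...,::-1]);np.savez(f"{n}0.npz",p=p,d=d)
E
```

```text
{'t': 0.0, 'q': array([-0.86277903,  0.50182078, -0.4267751 ,  1.55146483,  0.22081169,
        1.13826873, -0.21029543]), 'qvel': array([ 0.00114303, -0.00111208,  0.00098829, -0.0002975 , -0.00053382,
       -0.00100029, -0.00053248]), 'tau': array([ 1.36724884e-04, -5.69512796e+01, -5.81621781e+00, -2.80933285e+01,
        1.07607519e-02,  1.20657426e-02,  2.11560817e-06]), 'position': array([0.27941216, 0.58603754, 0.19166878]), 'ee_rot': array([ 3.1174047 ,  1.5688911 , -2.03974844]), 'force': array([-0.45894352,  0.44775718,  0.93499235]), 'ft_torque': array([-0.0060128 , -0.03535281, -0.03549636]), 'width': 0.08520030500185896} 0.0187
```

View pics/scene0.png

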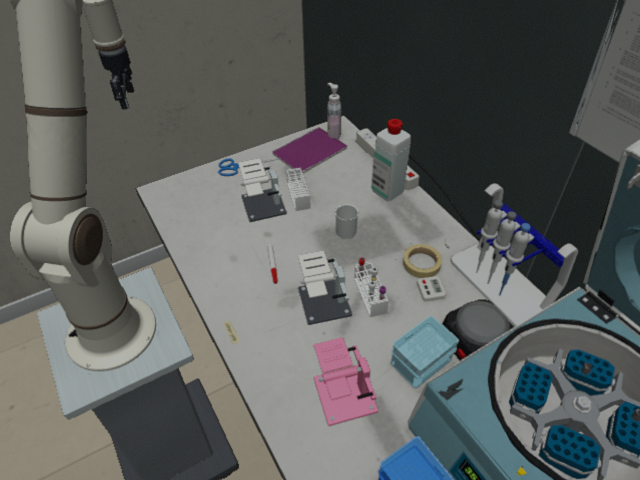

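View pics/side0.png

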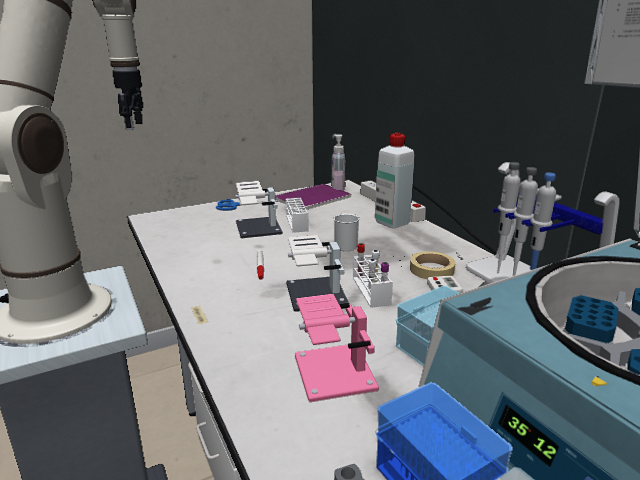

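View pics/wrist0.png

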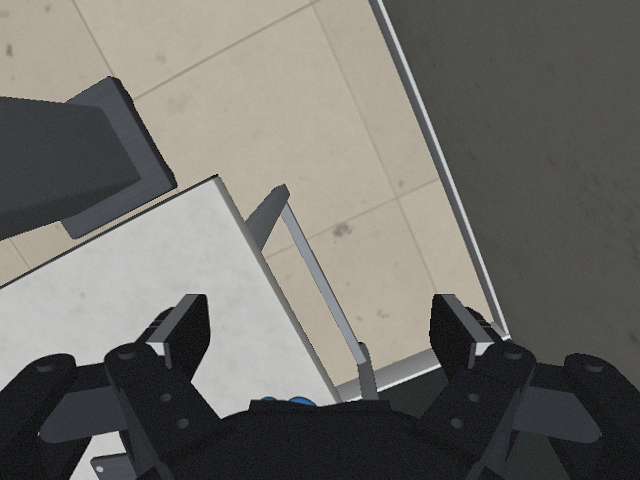

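Three things could be the stand I want:
- The white and grey stand at scene pixel (262,190), in front of an empty rack at (298,188).
- The white and grey stand at (322,285), in front of the rack with coloured-cap tubes at (370,287).
- The pink look-alike at (345,380).

I choose the middle one. Next is a close crop to check it, plus measurements.

```bash
python3 - <<'E'
from h import *
z=np.load("scene0.npz");p,d=z["p"],z["d"];W=pts("scene",d)
c=p[235:330,280:400];cv2.imwrite("pics/crop0.png",cv2.resize(c[...,::-1],None,fx=6,fy=6,interpolation=cv2.INTER_CUBIC))
np.save("W.npy",W)
for name,(x0,x1,y0,y1) in dict(tubes=(290,358,245,325),empty=(232,282,155,222)).items():
    S=W[y0:y1,x0:x1].reshape(-1,3);C=p[y0:y1,x0:x1].reshape(-1,3).astype(int)
    b=(S[:,2]>0.004)&(S[:,2]<0.016)&(C.max(1)<100)
    q=S[b];r=cv2.minAreaRect((q[:,:2]*1000).astype(np.float32));print(name,"base",b.sum(),r,np.median(q[:,2]))
    print(cv2.boxPoints(r))
    f=(S[:,2]>0.085)&(S[:,2]<0.135)&(C.min(1)>150)
    q=S[f];print("white",f.sum(),np.nanmin(q,0),np.nanmax(q,0));r=cv2.minAreaRect((q[:,:2]*1000).astype(np.float32));print(r);print(cv2.boxPoints(r))
for px in [(315,262),(312,252),(318,272),(322,290),(262,165)]:
    print(px,W[px[1],px[0]])
E
```

```text
tubes base 1205 ((494.3262634277344, -188.07525634765625), (120.97874450683594, 114.28997039794922), 73.95751190185547) 0.009072491950044934
[[ 422.69043  -230.41696 ]
 [ 532.5296   -262.001   ]
 [ 565.9621   -145.73355 ]
 [ 456.12292  -114.149506]]
white 926 [ 0.43840103 -0.26002095  0.08642726] [ 0.54928047 -0.09391259  0.11547347]
((496.75787353515625, -175.60000610351562), (149.0239715576172, 94.48855590820312), 72.4009780883789)
[[ 429.19586  -232.34003 ]
 [ 519.2619   -260.909   ]
 [ 564.3199   -118.859985]
 [ 474.25385   -90.291016]]
empty base 821 ((533.6583862304688, 300.81707763671875), (307.3798828125, 156.94760131835938), 62.8768424987793) 0.00936639375241278
[[393.7465  199.80522]
 [533.4343  128.25206]
 [673.5703  401.82892]
 [533.88245 473.38208]]
white 613 [0.46444177 0.1694101  0.08691186] [0.56405735 0.31038014 0.1172296 ]
((519.6502075195312, 238.99197387695312), (136.07662963867188, 95.36862182617188), 81.48347473144531)
[[462.4156  178.7657 ]
 [556.7326  164.6421 ]
 [576.8848  299.21826]
 [482.5678  313.34186]]
(315, 262) [ 0.500012   -0.13567418  0.10285688]
(312, 252) [ 0.51032089 -0.10210662  0.10185928]
(318, 272) [ 0.49047162 -0.1673189   0.10279133]
(322, 290) [ 0.46999267 -0.22219898  0.10592331]
(262, 165) [0.54843233 0.26614182 0.11020691]
```

View pics/crop0.png

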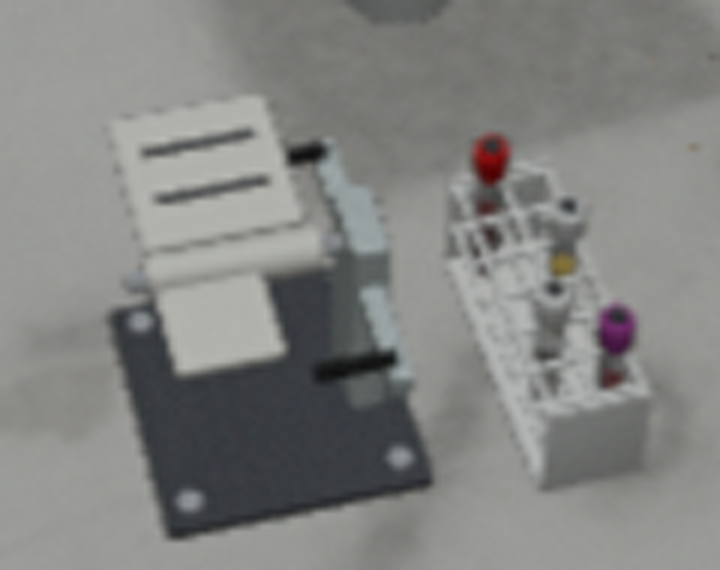

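The crop shows the middle stand. Its blade is to the left with two bars up, its tail is to the right, and the rack behind it holds four capped tubes. The fitted base measures 121 x 114 mm against a nominal 120 x 115 mm. Next I work out the axes and the turn the tool needs.

```bash
cat >> h.py <<'E'
yaw=np.arctan2(-31.6,109.8)
xs=np.array([np.cos(yaw),np.sin(yaw)]);ys=np.array([-xs[1],xs[0]])
PV=np.array([494.3,-188.1])-26*xs
def rel(pos): # mm in stand: along axle, left, above axle
    d=np.array(pos[:2])*1000-PV;return np.round([d@xs,d@ys,pos[2]*1000-100],1)
def to(a,l,z): return np.round(np.r_[PV+a*xs+l*ys,100+z],1)
E
python3 - <<'E'
from h import *
from scipy.spatial.transform import Rotation as Ro
W=np.load("W.npy")
s=arm.sense();R=Ro.from_euler('xyz',s["ee_rot"]).as_matrix();print(R)
a=np.arctan2(R[1,2],R[0,2]);t=yaw-a
print("yaw",yaw,"pivot",PV,"turn",(t+np.pi/2)%np.pi-np.pi/2)
for px in [(315,262),(312,252),(318,272),(322,290)]: print(rel(W[px[1],px[0]]))
print("above tail",to(0,-34,100),to(0,-34,20))
z=np.load("scene0.npz")["p"]
S=W[245:305,290:345].reshape(-1,3);C=z[245:305,290:345].reshape(-1,3).min(1)
q=np.array([rel(v) for v,c in zip(S,C) if c>150 and v[2]>0.085 and v[2]<.13]);q=q[(q[:,0]<22)]
print(q.min(0),q.max(0));f=q[(abs(q[:,1])>15)];print(np.polyfit(f[:,1],f[:,2],1))
E
```

```text
[[-7.01606139e-04 -9.02715901e-01  4.30236574e-01]
 [-1.36568920e-03  4.30237143e-01  9.02714869e-01]
 [-9.99998821e-01  4.57808527e-05 -1.53468638e-03]]
yaw -0.28022319594508394 pivot [ 469.31416294 -180.90917622] turn -1.406264132299468
[17.  52.   2.9]
[17.6 87.1  1.9]
[16.6 18.9  2.8]
[ 12.1 -39.5   5.9]
above tail [ 459.9 -213.6  200. ] [ 459.9 -213.6  120. ]
[-22.7 -50.   -4.1] [21.9 87.5 12.4]
[0.00769792 2.3754826 ]
```

Emit:
{"api": "arm_command", "payload": {"steps": [0,25,0,35,-0.1,0,25,-20,35,-0.1,0,25,-45,0,-0.12,0,20,-50,0,-0.12,0,15,-50,0,-0.12,0,15,-50,0,-0.12,0,10,-50,0,-0.12,0,10,-50,0,-0.12,0,10,-50,0,-0.12,0,10,-50,0,-0.12,0,5,-50,0,-0.12,0,5,-50,0,-0.126], "force": 20}}

```text
t: 1.65
position: [0.4545, 0.0701, 0.2627]
ee_rot: [1.055, 1.571, 0.77]
force: [0.4, 0.4, -0.2]
width: -0.0003
```

```bash
python3 - <<'E'
from h import *
s=arm.sense();print(s["position"],s["ee_rot"],s["q"],s["t"],s["force"],rel(s["position"]))
E
```

```text
[0.45445791 0.07009732 0.26266074] [1.05451493 1.5706776  0.7704311 ] [-0.24683655  0.05603561  0.03692279  1.93266205 -0.00233123  1.15283356
 -0.49310946] 1.65 [ 0.43952414  0.42550623 -0.17207109] [-83.7 237.1 162.7]
```

Emit:
{"api": "arm_command", "payload": {"steps": [0,0,-50,0,0,0,0,-50,0,0,0,0,-50,0,0,0,0,-50,0,0,0,0,-50,0,0,0,5,-34,0,0,0,0,0,-50,0,0,0,0,-50,0,0,0,0,-25,0,0,0,0,0,0]}}

```text
t: 2.9
position: [0.4576, -0.2114, 0.1357]
ee_rot: [3.128, 1.566, 2.848]
force: [-0.9, -0.5, 0.6]
width: -0.0001
```

```bash
cat > look.py <<'E'
from h import *
import sys
from scipy.spatial.transform import Rotation as Ro
s=arm.sense();R=Ro.from_euler('xyz',s["ee_rot"]).as_matrix()
print(s["position"],s["t"],s["force"],"rel",rel(s["position"]),"jaw-yaw",np.arctan2(R[1,2],R[0,2])-yaw)
for n in sys.argv[2:]:
    p,d=grab_frame(n)
    if n=="wrist": o=p
    elif n=="side": o=cv2.resize(p[170:330,230:400],None,fx=4,fy=3.7*1.0)
    else: o=cv2.resize(p[180:340,240:410],None,fx=4,fy=3.7)
    cv2.imwrite(f"pics/{n}{sys.argv[1]}.png",o[...,::-1])
E
python3 look.py 1 side scene
```

```text
[ 0.45757478 -0.21142065  0.13567571] 2.9 [-0.9334607  -0.52654745  0.56044366] rel [ -2.8 -32.6  35.7] jaw-yaw 0.00024213476476292461
```

View pics/side1.png

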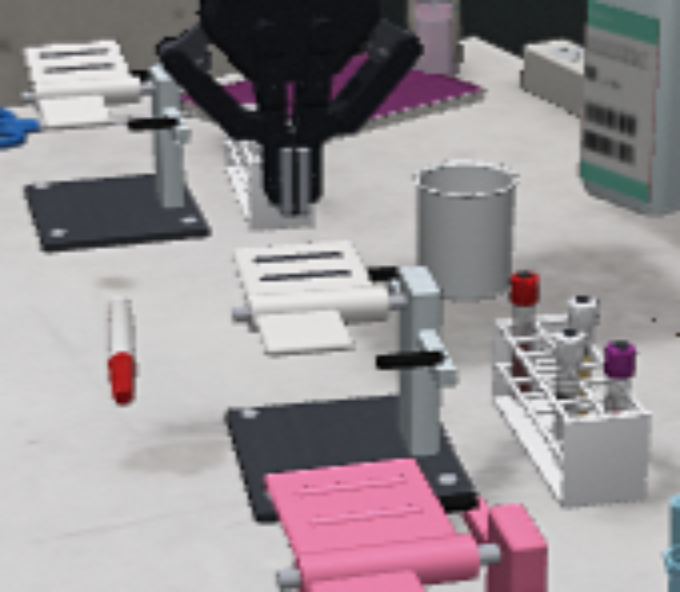

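View pics/scene1.png

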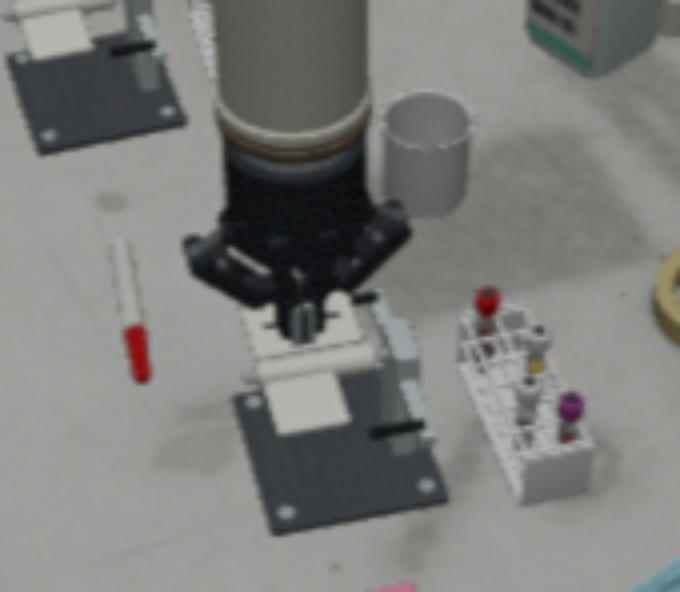

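The fingertips look closer to the hub than the reported TCP says, so I'll check them with depth before pressing.

```bash
python3 - <<'E'
from h import *
for n,box in (("scene",(295,340,230,290)),("side",(285,325,170,240))):
    p,d=grab_frame(n);W=pts(n,d)
    x0,x1,y0,y1=box
    S=W[y0:y1,x0:x1].reshape(-1,3);C=p[y0:y1,x0:x1].reshape(-1,3).astype(int).max(1)
    q=np.array([rel(v) for v,c in zip(S,C) if c<200 and v[2]>0.128 and v[2]<.19])
    print(n,len(q),q[q[:,2].argsort()[:12]])
    print(np.percentile(q,[2,50,98],axis=0))
    for u,v in ((315,272),(318,285)): print(p[v,u],rel(W[v,u]))
    o=p.copy();cv2.imwrite(f"pics/full_{n}2.png",o[...,::-1])
print(arm.sense()["position"],arm.sense()["qvel"])
E
```

```text
scene 24 [[ -3.4 -39.4  77.4]
 [  0.7 -41.9  79.1]
 [ -1.8 -42.6  80.6]
 [ -6.4 -42.5  82. ]
 [ -3.5 -40.4  82.1]
 [ -1.4 -41.1  82.4]
 [  0.8 -41.9  82.6]
 [  2.7 -43.5  83.8]
 [ -8.9 -43.7  84.1]
 [  6.3 -38.5  84.1]
 [  8.4 -39.2  84.1]
 [-10.  -38.5  85.5]]
[[-15.024 -44.54   78.182]
 [ -3.45  -41.8    85.7  ]
 [  8.508 -34.828  89.554]]
[78 79 78] [ -3.4 -39.4  77.4]
[180 180 174] [  6.7 -21.7   4.8]
side 55 [[  3.8 -41.1  78.5]
 [  5.6 -41.8  78.6]
 [ -4.9 -34.9  78.8]
 [ -4.1 -41.8  79.5]
 [ -0.4 -43.   79.6]
 [  1.4 -43.9  79.8]
 [ -2.4 -43.2  79.9]
 [ -4.8 -34.   80.5]
 [ -0.2 -41.6  81.1]
 [  3.5 -43.1  81.4]
 [  1.6 -42.8  81.5]
 [  5.2 -44.5  81.8]]
[[ -9.952 -46.784  78.616]
 [  1.2   -42.8    86.1  ]
 [ 13.388 -34.072  89.8  ]]
[202 201 200] [  47.5  105.2 -100.9]
[61 64 71] [ 39.3  26.1 -91.5]
[ 0.46086738 -0.21271066  0.13923209] [-1.50658835e-03 -6.71865687e-03  2.64923164e-05  1.47990538e-03
  3.37735710e-04 -2.49439373e-03  1.95352705e-03]
```

View pics/full_scene2.png

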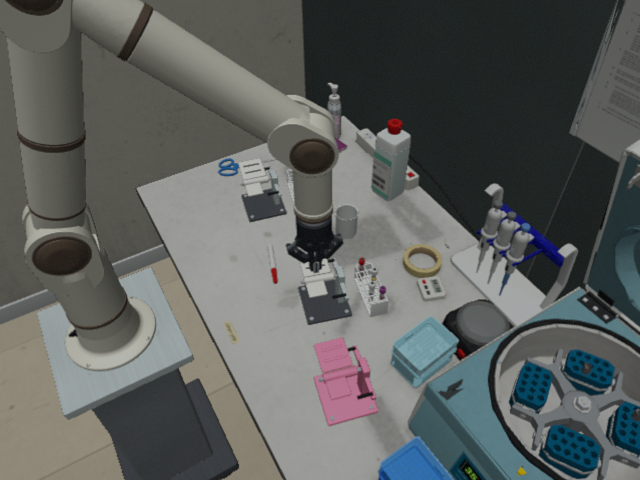

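```bash
python3 - <<'E'
from h import *
for n,us,vs in (("scene",(312,315,318),range(258,284,2)),("side",(300,303,306),range(205,240,2))):
    p,d=grab_frame(n);W=pts(n,d)
    for v in vs: print(n,v,[(list(p[v,u]),list(rel(W[v,u]))) for u in us])
s=arm.sense();m=camera_model(n);print(s["position"],s["width"])
for n in("scene","side"):
    m=camera_model(n);c=np.array(m["R"])@s["position"]+m["t"]
    q,_=cv2.projectPoints(s["position"][None],cv2.Rodrigues(np.array(m["R"]))[0],np.array(m["t"]),np.array(m["intrinsics"]),np.array([m["k1"],0,0,0,0.]));print(n,q.ravel())
p,d=grab_frame("wrist");cv2.imwrite("pics/wrist2.png",p[...,::-1])
E
```

```text
scene 258 [([np.uint8(9), np.uint8(17), np.uint8(16)], [np.float64(-9.7), np.float64(-42.6), np.float64(131.1)]), ([np.uint8(23), np.uint8(24), np.uint8(26)], [np.float64(-0.3), np.float64(-29.8), np.float64(114.1)]), ([np.uint8(15), np.uint8(16), np.uint8(22)], [np.float64(3.4), np.float64(-43.7), np.float64(128.4)])]
scene 260 [([np.uint8(16), np.uint8(16), np.uint8(19)], [np.float64(-10.2), np.float64(-44.1), np.float64(126.3)]), ([np.uint8(23), np.uint8(27), np.uint8(29)], [np.float64(-0.9), np.float64(-32.0), np.float64(110.0)]), ([np.uint8(20), np.uint8(19), np.uint8(25)], [np.float64(3.4), np.float64(-43.2), np.float64(121.3)])]
scene 262 [([np.uint8(17), np.uint8(19), np.uint8(21)], [np.float64(-10.6), np.float64(-44.8), np.float64(120.4)]), ([np.uint8(84), np.uint8(88), np.uint8(91)], [np.float64(-3.3), np.float64(-42.6), np.float64(115.7)]), ([np.uint8(95), np.uint8(101), np.uint8(102)], [np.float64(3.5), np.float64(-42.3), np.float64(113.5)])]
scene 264 [([np.uint8(22), np.uint8(25), np.uint8(28)], [np.float64(-9.4), np.float64(-38.6), np.float64(106.2)]), ([np.uint8(65), 
[... 8332 characters left out ...]
p.float64(9.5), np.float64(76.5), np.float64(4.3)]), ([np.uint8(231), np.uint8(228), np.uint8(229)], [np.float64(16.2), np.float64(76.9), np.float64(3.5)]), ([np.uint8(231), np.uint8(228), np.uint8(227)], [np.float64(23.0), np.float64(77.8), np.float64(2.5)])]
side 239 [([np.uint8(83), np.uint8(85), np.uint8(91)], [np.float64(7.2), np.float64(62.0), np.float64(6.0)]), ([np.uint8(49), np.uint8(53), np.uint8(60)], [np.float64(14.0), np.float64(63.3), np.float64(4.8)]), ([np.uint8(53), np.uint8(56), np.uint8(63)], [np.float64(20.3), np.float64(61.6), np.float64(5.0)])]
[ 0.4607467  -0.2126025   0.13915329] -0.0001627838276209679
scene [316.32703824 280.03115395]
side [303.97486307 243.02904307]
```

View pics/wrist2.png

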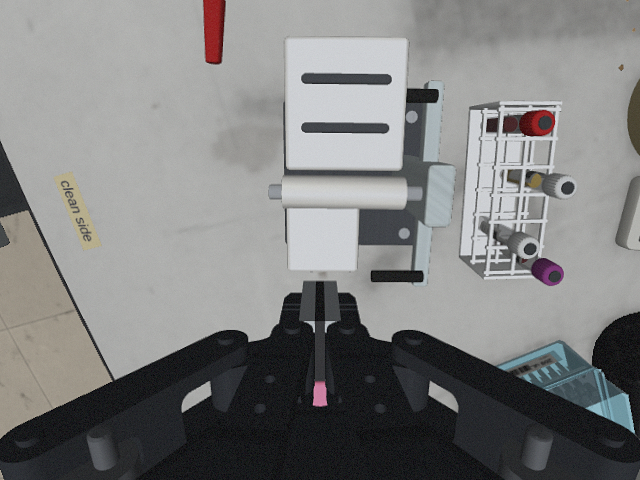

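```bash
python3 - <<'E'
from h import *
s=arm.sense();p,d=grab_frame("wrist");W=pts("wrist",d,s)
for u,v,k in((200,250,"bench"),(346,105,"blade"),(400,230,"base"),(322,240,"tail"),(322,268,"tail end"),(320,300,"finger"),(320,285,"fingertip"),(310,290,"ft"),(330,290,"ft")): print(k,p[v,u],d[v,u],W[v,u]*1000,rel(W[v,u]))
T=np.array(camera_model("wrist")["hand_eye"]);print(T)
E
```

```text
bench [171 172 169] 0.33640763 [ 347.12473576 -214.35541134   -1.75076714] [-108.2  -65.9 -101.8]
blade [204 208 210] 0.20343389 [ 497.2998374  -136.30699703  104.4509174 ] [14.6 50.6  4.5]
base [127 131 135] 0.3171873 [ 523.41879178 -241.88919653   12.41514864] [ 68.9 -43.6 -87.6]
tail [205 208 210] 0.2256831 [ 463.3329508  -207.29625974  102.60474587] [  1.5 -27.    2.6]
tail end [204 206 211] 0.23152971 [ 458.30610816 -224.95067383  101.56804655] [  1.6 -45.4   1.6]
finger [26 27 22] 0.13041082 [ 463.41748035 -201.45793829  199.83721654] [  0.  -21.4  99.8]
fingertip [20 25 22] 0.1437154 [ 463.43635314 -201.55552344  186.06744108] [  0.1 -21.5  86.1]
ft [71 77 77] 0.13835452 [ 459.92952602 -200.24999694  191.54040293] [ -3.7 -21.2  91.5]
ft [68 68 73] 0.13930228 [ 466.9890776  -202.67382604  190.6753455 ] [  3.8 -21.6  90.7]
[[ 6.24730414e-04 -2.64142581e-01  9.64483440e-01 -1.80824938e-01]
 [ 1.15637988e-04 -9.64483603e-01 -2.64142701e-01  6.71244252e-02]
 [ 9.99999798e-01  2.76548903e-04 -5.71997324e-04 -3.11297396e-04]
 [ 0.00000000e+00  0.00000000e+00  0.00000000e+00  1.00000000e+00]]
```

The wrist view agrees with the scene: bench about 0, blade about 104, tail about 102 mm. However, all three cameras put the fingertips about 40 mm above the reported TCP. I'll treat the real tip as TCP+40 mm, and confirm it by touching the tail gently.

Emit:
{"api": "arm_command", "payload": {"steps": [0,0,0,-10,0,0,0,0,-10,0,0,0,0,-10,0,0,0,0,-10,0,0,0,0,-5,0,0,0,0,-5,0,0,0,0,0,0]}}

```text
t: 4.18
position: [0.4595, -0.2122, 0.0874]
ee_rot: [3.111, 1.57, 2.831]
force: [0.1, -1.2, -0.2]
width: -0.0002
```

```bash
python3 look.py 3 wrist side
```

```text
[ 0.45945815 -0.21220799  0.08741609] 4.175 [ 0.05964679 -1.22508628 -0.16279895] rel [ -0.8 -32.8 -12.6] jaw-yaw 0.0001862853750644322
```

View pics/side3.png

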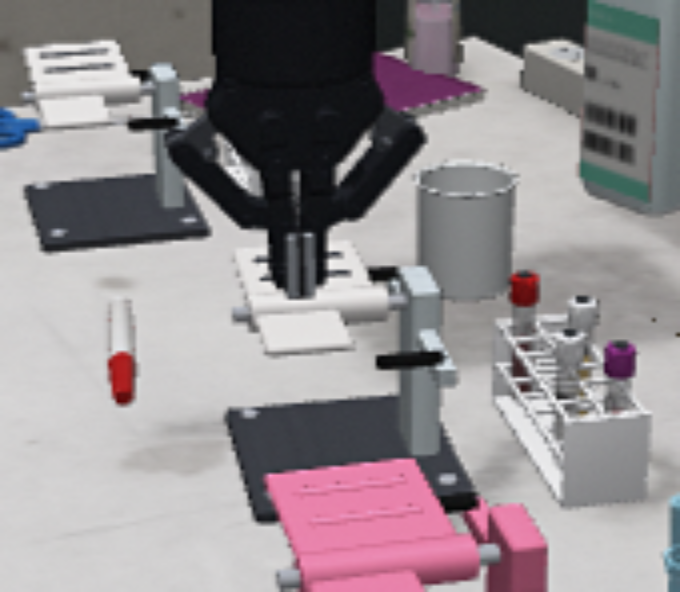

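The reported TCP is now 87 mm, below the tail top at 103 mm, and there is no contact. So the real tip is at TCP+40 mm. I press the tail down by about 50° with that offset.

Emit:
{"api": "arm_command", "payload": {"steps": [0,-1.5,-5,-8,0,0,0,0,-8,0,0,0,0,-6,0,0,0,0,-6,0,0,0,0,0,0]}}

```text
t: 4.9
position: [0.4579, -0.2171, 0.0592]
ee_rot: [3.069, 1.57, 2.789]
force: [-0.3, 0.1, -0.1]
width: -0.0001
```

```bash
python3 look.py 4 side
```

```text
[ 0.45793665 -0.21709742  0.05920174] 4.9 [-0.29804169  0.13435681 -0.05516213] rel [ -0.9 -37.9 -40.8] jaw-yaw 0.0002766611379915185
```

View pics/side4.png

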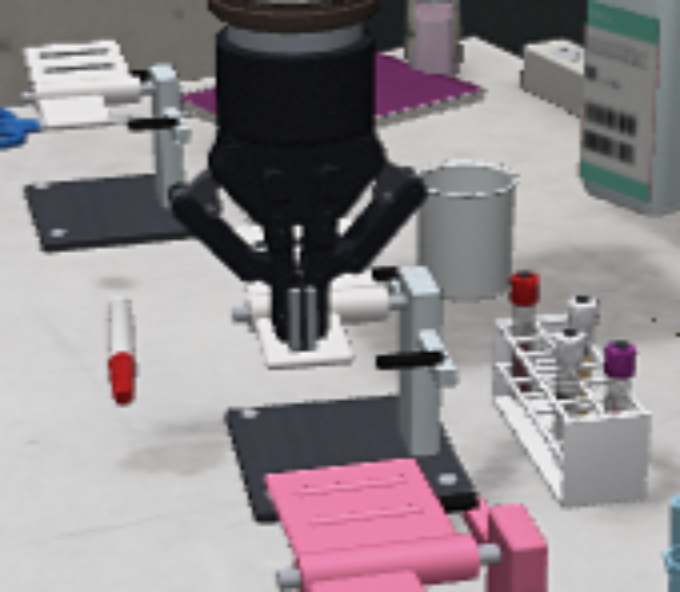

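Emit:
{"api": "arm_command", "payload": {"steps": [0,0,0,-4,0,0,0,0,-4,0,0,0,0,0,0]}}

```text
t: 5.32
position: [0.4582, -0.2172, 0.0515]
ee_rot: [-1.806, 1.571, -2.086]
force: [0.0, -0.3, -0.5]
width: 0.0001
```

```bash
python3 look.py 5 side
```

```text
[ 0.45815035 -0.21722366  0.05146802] 5.325 [ 0.00712129 -0.31225412 -0.49367678] rel [ -0.7 -38.  -48.5] jaw-yaw 0.00038548789247339066
```

View pics/side5.png

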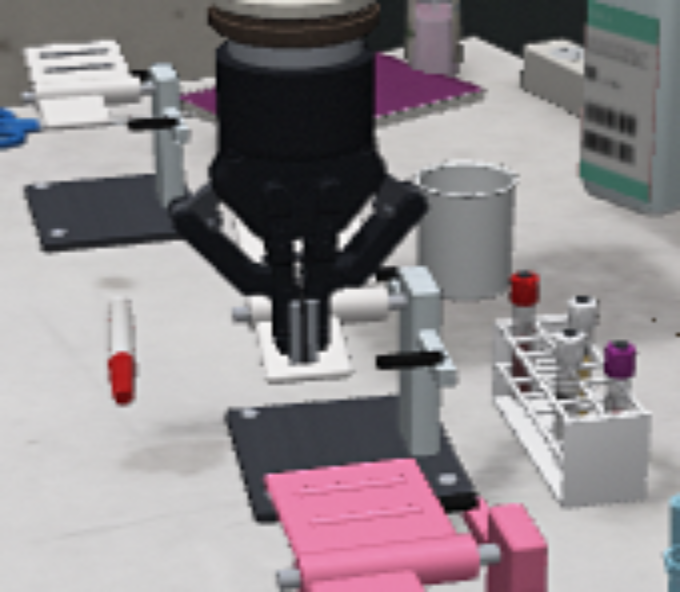

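The tail end has dropped from pixel row 350 to 380, so it is turning with little force. I keep pressing.

Emit:
{"api": "arm_command", "payload": {"steps": [0,0,0,-4,0,0,0,0,-4,0,0,0,0,-4,0,0,0,0,-4,0,0,0,0,-4,0,0,0,0,0,0]}}

```text
t: 6.12
position: [0.4577, -0.2172, 0.0312]
ee_rot: [-3.134, 1.57, 2.869]
force: [0.4, 0.7, 0.7]
width: 0.0001
```

```bash
python3 look.py 6 side
```

```text
[ 0.45765984 -0.21716169  0.03118269] 6.125 [0.40418793 0.70243229 0.66844308] rel [ -1.2 -38.1 -68.8] jaw-yaw 8.485034815758352e-05
```

View pics/side6.png

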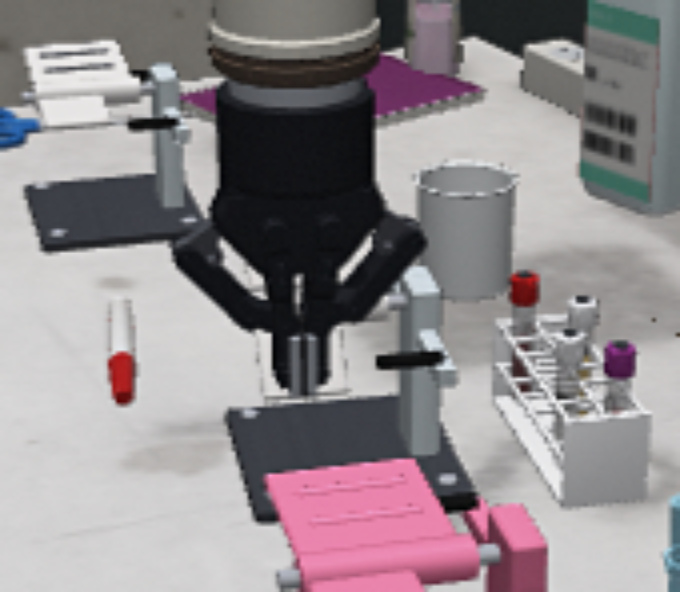

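Emit:
{"api": "arm_command", "payload": {"steps": [0,0,0,40,0,0,0,0,55,0,0,0,0,55,0,0,0,0,25,0,0,12,41,0,0,0,12,41,0,0,0,12,41,0,0,0,0,0,0,0]}}

```text
t: 7.18
position: [0.4947, -0.0898, 0.2065]
ee_rot: [2.052, 1.569, 1.779]
force: [-0.4, -0.5, -1.2]
width: 0.0
```

```bash
python3 look.py 7 side scene; python3 - <<'E'
from h import *
p,d=grab_frame("scene");W=pts("scene",d)[240:310,285:350].reshape(-1,3);C=p[240:310,285:350].reshape(-1,3).min(1)
q=np.array([rel(v) for v,c in zip(W,C) if c>140 and .11<v[2]<.19]);q=q[(abs(q[:,0]+0)<30)]
print(len(q),q[q[:,2].argsort()][::max(1,len(q)//15)])
E
```

```text
[ 0.49472116 -0.08983875  0.2064644 ] 7.175 [-0.37652757 -0.50844318 -1.21687184] rel [ -0.8  94.5 106.5] jaw-yaw 0.007128326171930488
533 [[ 25.5  -5.7  10. ]
 [-15.1  -0.4  12.6]
 [ 29.6  20.1  16.4]
 [ 20.4  12.8  20.2]
 [ 20.6  23.9  22.4]
 [-10.3  18.6  26.5]
 [ 21.7  27.6  32.7]
 [ -7.8  39.2  35.8]
 [ 19.   36.3  38.6]
 [ -0.3  38.3  41.9]
 [  9.8  38.9  45.7]
 [ 24.2  46.6  51.4]
 [ -8.5  54.7  55.4]
 [ 17.3  58.7  58.3]
 [ -1.1  53.8  61.5]
 [ 21.4  54.4  65.3]]
```

View pics/side7.png

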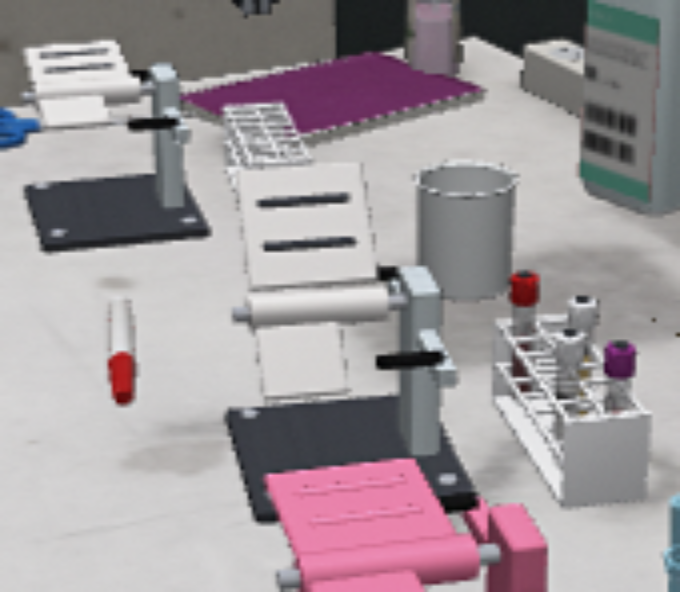

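The blade stands at about 47°, with its edge near 58 mm left and 63 mm above the axle. I lower the tip on the left and push it over.

Emit:
{"api": "arm_command", "payload": {"steps": [0,0,0,-35,0,0,0,0,-35,0,0,0,0,-30,0,0,-4.4,-15.4,0,0,0,-2.8,-9.6,2,0,0,-2.8,-9.6,3,0,0,-2.8,-9.6,3,0,0,-2.8,-9.6,3,0,0,-2.8,-9.6,3,0,0,-2.8,-9.6,3,0,0,0,0,0,0]}}

```text
t: 8.7
position: [0.4725, -0.1684, 0.1238]
ee_rot: [-1.659, 1.57, -1.941]
force: [-1.0, 0.2, -0.2]
width: 0.0001
```

```bash
python3 look.py 8 side scene
```

```text
[ 0.47246922 -0.16842222  0.12382212] 8.7 [-1.04406851  0.19856032 -0.1721809 ] rel [-0.4 12.9 23.8] jaw-yaw -0.0014320076141845495
```

View pics/side8.png

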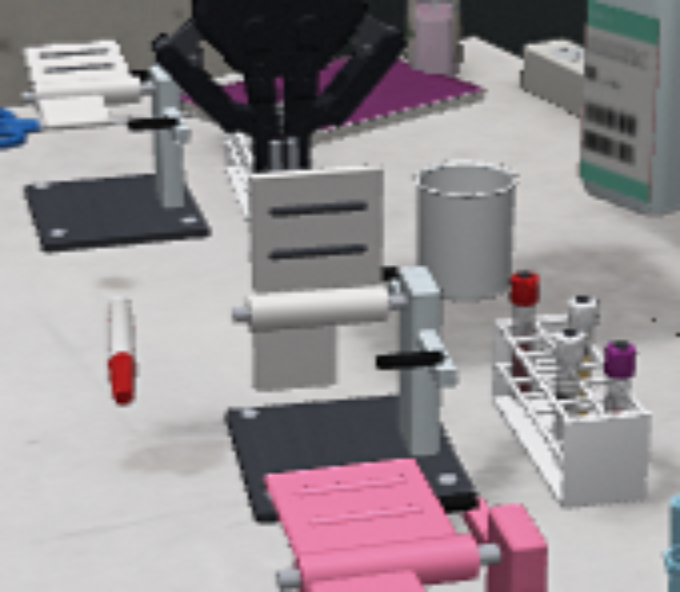

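View pics/scene8.png

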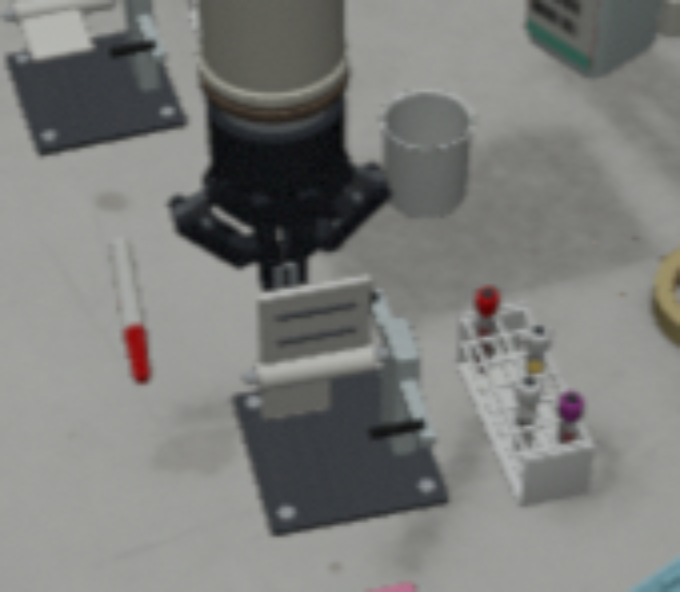

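The blade is upright. I carry on over and down the other side.

Emit:
{"api": "arm_command", "payload": {"steps": [0,-2.3,-7.9,-1.75,0,0,-2.3,-7.9,-1.75,0,0,-2.3,-7.9,-1.75,0,0,-2.3,-7.9,-1.75,0,0,-1.4,-4.8,-4.75,0,0,-1.4,-4.8,-4.75,0,0,-1.4,-4.8,-4.75,0,0,-1.4,-4.8,-4.75,0,0,-0.4,-1.4,-5,0,0,-0.4,-1.4,-5,0,0,0,0,0,0]}}

```text
t: 10.18
position: [0.4569, -0.2208, 0.0872]
ee_rot: [-3.138, 1.57, 2.865]
force: [0.3, 1.3, -0.4]
width: 0.0003
```

```bash
python3 look.py 9 side
```

```text
[ 0.45692323 -0.22075818  0.08719768] 10.175 [ 0.2806009   1.25176704 -0.43601175] rel [ -0.9 -41.7 -12.8] jaw-yaw 0.00015088942082536194
```

View pics/side9.png

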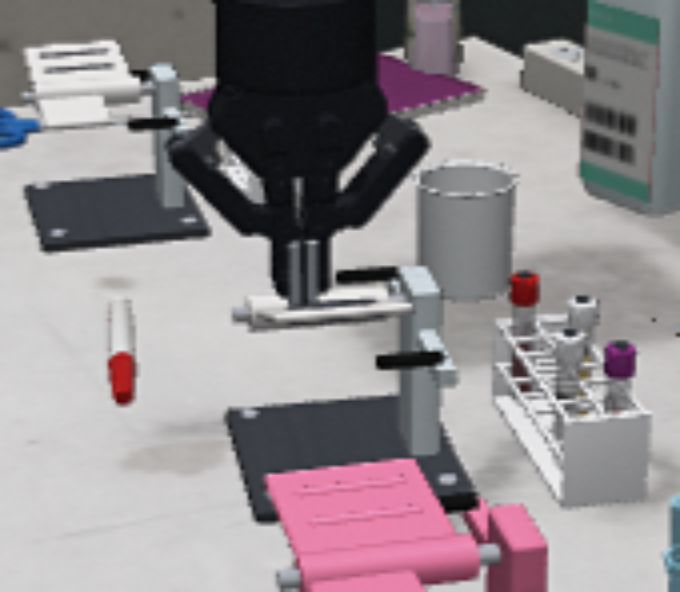

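Emit:
{"api": "arm_command", "payload": {"steps": [0,-0.8,-2.9,-5,0,0,-0.8,-2.9,-5,0,0,-0.8,-2.9,-4,0,0,0,0,-4,0,0,0,0,-2,0,0,0,0,0,0]}}

```text
t: 10.98
position: [0.4547, -0.2294, 0.0675]
ee_rot: [2.991, 1.57, 2.711]
force: [-0.2, 0.4, 0.0]
width: -0.0002
```

Emit:
{"api": "arm_command", "payload": {"steps": [0,0,0,-2,0,0,0,0,0,0]}}

```text
t: 11.22
position: [0.455, -0.2294, 0.0656]
ee_rot: [1.656, 1.571, 1.376]
force: [0.2, 0.8, -0.0]
width: -0.0003
```

Emit:
{"api": "arm_command", "payload": {"steps": [0,0,0,-1.5,0,0,0,0,0,0]}}

```text
t: 11.48
position: [0.455, -0.2295, 0.0644]
ee_rot: [0.927, 1.571, 0.647]
force: [-0.5, 0.1, 3.0]
width: 0.0002
```

```bash
python3 look.py 10 side
```

```text
[ 0.45501736 -0.22949321  0.06442177] 11.475 [-0.45695397  0.12294623  2.95460888] rel [ -0.3 -50.6 -35.6] jaw-yaw 0.0003107274142968852
```

View pics/side10.png

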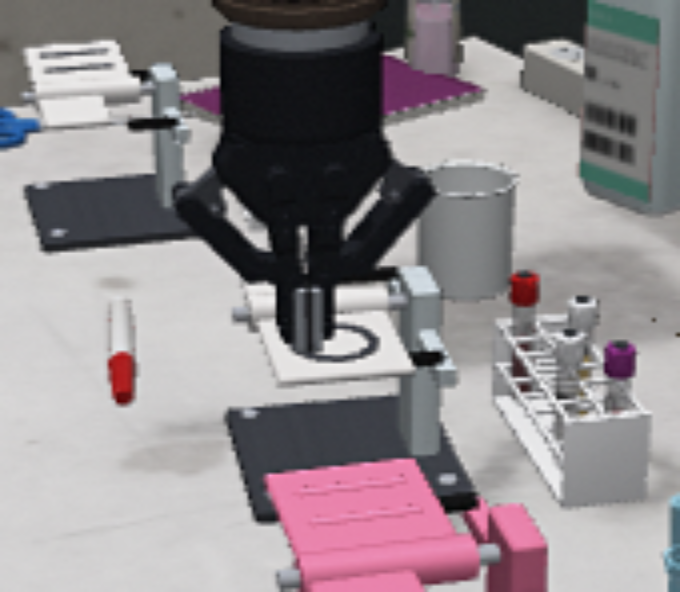

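Emit:
{"api": "arm_command", "payload": {"steps": [0,0,0,-1,0,0,0,0,0,0]}}

```text
t: 11.78
position: [0.4551, -0.2296, 0.0642]
ee_rot: [0.894, 1.57, 0.614]
force: [-3.9, 1.7, 11.2]
width: 0.0
```

Emit:
{"api": "arm_command", "payload": {"steps": [0,0,0,-1,0,0,0,0,0,0]}}

```text
t: 12.02
position: [0.4552, -0.2296, 0.0639]
ee_rot: [0.794, 1.57, 0.513]
force: [-5.2, 2.0, 18.6]
width: -0.0002
```

The force rises about 8 N per mm while the position barely changes, so the flag is against its stop. I lift away and look.

Emit:
{"api": "arm_command", "payload": {"steps": [0,0,0,5,0,0,0,0,20,0,0,0,0,50,0,0,0,0,50,0,0,0,0,40,0,0,-10,-50,0,0,0,-10,-50,0,0,0,0,0,0,0,0,0,0,0,0]}}

```text
t: 13.15
position: [0.4348, -0.329, 0.2267]
ee_rot: [2.421, 1.57, 2.14]
force: [0.3, 1.2, 0.1]
width: 0.0001
```

```bash
python3 look.py 11 side scene; python3 - <<'E'
from h import *
z=np.load("scene0.npz");p0,W0=z["p"],pts("scene",z["d"])
for n in("scene",):
    p,d=grab_frame(n);W=pts(n,d)
    S=W[250:325,285:360].reshape(-1,3);C=p[250:325,285:360].reshape(-1,3).min(1)
    q=np.array([rel(v) for v,c in zip(S,C) if c>140 and .08<v[2]<.13]);q=q[(q[:,0]<25)&(q[:,0]>-25)]
    f=q[abs(q[:,1])>15];k=np.polyfit(f[:,1],f[:,2],1);print(len(f),q.min(0),q.max(0),"slope deg",np.degrees(np.arctan(k[0])),k)
    diff=np.abs(p.astype(int)-p0).max(2)
    for nm,(a,b,c,e) in dict(rack_t=(355,390,255,318),rack_e=(288,312,165,210),pen=(264,280,240,285),beaker=(333,360,203,240),stand_e=(238,285,158,220)).items():
        print(nm,(diff[c:e,a:b]>40).mean())
E
```

```text
[ 0.43482898 -0.32897724  0.22667366] 13.15 [0.25120916 1.19220299 0.08219207] rel [   7.8 -151.8  126.7] jaw-yaw -0.0001230204684872782
423 [-23.2 -84.7  -3.7] [24.8 46.4 13. ] slope deg -0.20139197596763306 [-0.00351497  1.9772614 ]
rack_t 0.026757369614512472
rack_e 0.08518518518518518
pen 0.0
beaker 0.38738738738738737
stand_e 0.0
```

View pics/side11.png

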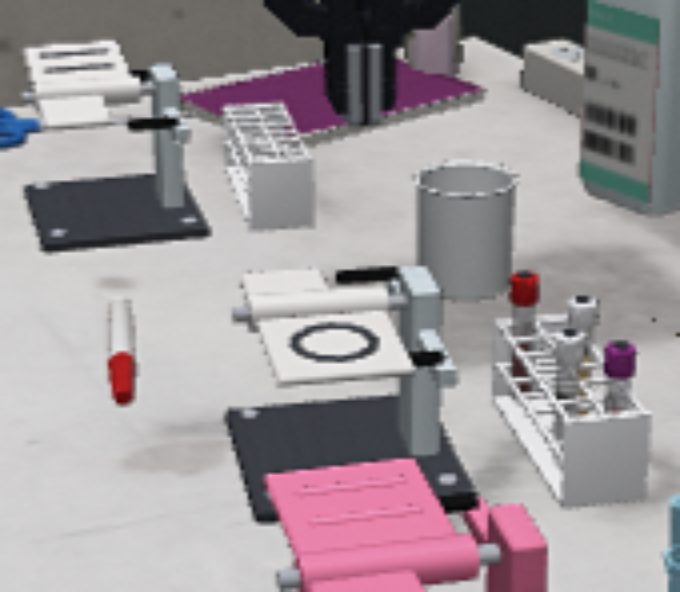

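View pics/scene11.png

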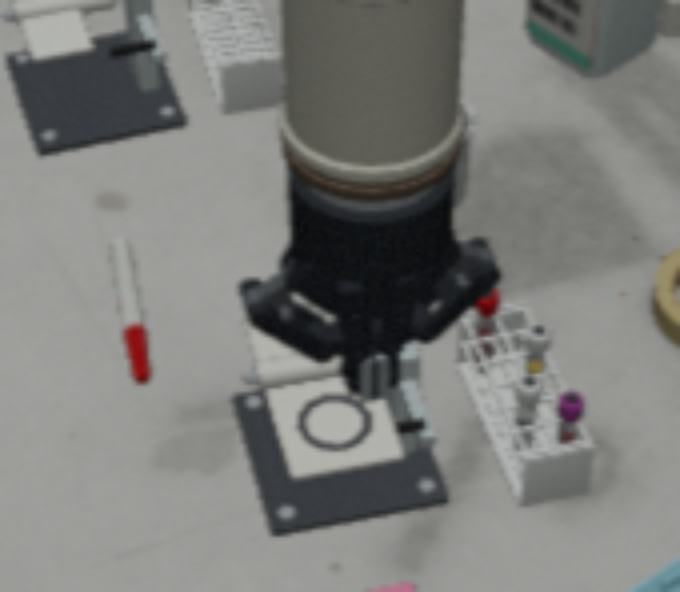

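The flag lies level with the ring up; the measured slope is -0.2°. Everything else is where it was, and the beaker difference is only the arm in front of it. The arm is clear, so I hand in.

```bash
python3 -c "
from station import arm
print(arm.hand_in())"
```

```text
the job is handed in; nothing more can be done
None
```

I turned over the flag in front of the rack with tubes, and it now lies level on the right with the ring up. I pressed its tail down with closed fingertips, then pushed the blade over the axle from the left. I finished by pressing it onto its stop with about 19 N (limit 35 N), about 13 s in (limit 48 s).

**Last checks:**
- **Flag:** the plate is within about 0.2° of level, and the ring shows in both the side and scene views. The arm was lifted clear and touched nothing.
- **Other objects:** the other flag and the pen show no change in the scene picture. The racks, tubes and beaker look unmoved in the side view. In the scene picture the arm partly covered the beaker and both racks, so the pixel comparison was not usable for the beaker (39% changed pixels) and only partly for the racks (3–9%).

**One disagreement:** the fingertips were about 40 mm behind the reported TCP in all three cameras. Lowering past the tail's height without contact agreed with the cameras. I planned every push with that offset, and contact on the stop came within about 1 mm of where it predicted.

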